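Find the loose clamp screw and ring it

ROBOT

A 6-joint arm with a two-finger parallel gripper is mounted at the origin on the work surface. World frame = base frame: x ahead of the robot, y to its left, z up, the work surface at z = 0. Lengths are in mm, angles in rad, forces in N, time in s.
With the tool pointing down it reaches from about 350 to 975 mm from the base axis. Payload 7.1 kg.
Tool frame: the origin (TCP) lies midway between the tips of the shut fingers; the grasp point (between the pads) lies 19 mm behind it (ctrl.grip_depth is the distance from the TCP to the grasp point, in mm); z points along the fingers, y is the line along which they close (so a half turn about z gives the same grasp; the last joint's range is limited). The gripper opens to 88 mm and grips with 3 to 60 N. Pads are 20 mm wide; open, the fingers measure 115 mm over their backs; the gripper's body (75 mm by 178 mm) begins 61 mm behind the grasp point.
Start: joints at [-0.019, 0.423, 1.63, -0, 1.089, -0.019], TCP at [624.984, 0.026, 222.675] pointing down, gripper open.
Joint ranges: [-3, 3], [-0.9, 2.11], [0.09, 2.58], [-1.31, 4.45], [0.11, 2.69], [-2.54, 2.54]. Speed limits (rad/s): [2.39, 2.39, 3.01, 3.14, 3.14, 3.14].

INTERFACE

Orientations are given as a rotation vector (axis times angle).
In Python, from workcell import ctrl, cams gives the robot as it stands.
- The arm moves only by the tool move_arm, never from a script. Its argument "steps" is a list of rows, each a list of 3 entries, a list of its own where there are three numbers: the shift along the tool's x, y, z in units of 25 mm (1.0 is 25 mm), then the turn about the tool's z in units of 5 degrees (1.0 is 5 degrees), then the closure, from 0 (fully open) to 1 (shut). A call has 1 to 20 rows; each row shifts and turns the commanded pose from where the row before left it, along the tool's axes as they then stand; what a row does not reach is not made up. A row lasts 1/12 s, in which the tool goes at most 41.7 mm and 7.16 degrees, less where a joint would pass 70% of its speed; a pose out of reach is approached as far as the arm can. A call is refused whole if a number of a shift passes 1 or a number of a turn 1, either way. A call with a gripper value outside its range is refused whole. The fingers move at their own pace and stop on an object; the grip force is fixed at half the most. Time passes only in rows, so rows that do not move let the fingers close. It gives the time, the measured TCP pose, the force, the opening and the grip force at its end, in the units of the state.
- ctrl.get_obs(): the state, without advancing time (a new reading comes with each control period).
- cams.get_image(name): name is "scene" or "side" or "wrist"; returns a dict with "image" (400x640x3 uint8, red, green, blue), "camera_matrix" (3x3 intrinsics, pixels), "xyz" and "rotation" of the camera in the world; the wrist camera has in their place "mount" (4x4, takes a point from camera to tool coordinates, whose origin is the TCP and whose axes are the flange's). Camera axes: x right, y down, z forward; pixel columns grow to the right and rows downward; lengths in mm; the calibration is good to about 2 mm. The wrist camera is an equidistant fisheye: a pixel r from the principal point sees the ray r / f radians off the axis. A picture is of the moment at which its call begins: read the wrist's pose just before it. There is no depth.
- ctrl.close_job(): hands the job in; it is judged then, once.
Trained networks look in the newest picture that a camera, given by its name, has taken for a name from the list of things; names that differ only in an ending like _2 or _b are one class to them, and where a whole thing is asked for, a point or a joint stands for the part that bears it (a point fixed in the world has none). Each returns a list of dicts, best first, with "p" (0 to 1); they miss things now and then, are a little off and sometimes report something else, mostly with a low value. They report only what shows in the picture. A call takes as long as a camera call. They do not tell look-alikes from the thing itself.
- cams.boxes_of(camera, thing): "rect" ([centre column, centre row, width, height] in pixels, round what is visible of it).
- cams.cut_out(camera, thing): "pixels" (400x640 bool, what is visible of it) and "rect" ([centre column, centre row, width, height] in pixels, round what is visible of it).
The state is a dict: "t": time; "qpos": joint angles; "qvel": joint speeds; "joint_torque": joint torques, N m; "ee_pos": TCP position; "orientation": TCP orientation; "ft_force": force on the tool from outside, world axes, zero at the start; "moment": the same for the moment, N m; "width": finger opening in mm; "grasp_force": force on a finger pad.
Only numpy, scipy, OpenCV 4.12 (cv2) and the standard library are available. Lean on these libraries where they do the work, as an engineer would, in place of code of your own. Each camera call takes 0.05 s, during which the arm holds its last target. There are 200 camera calls.

TASK

One of the three clamp screws on the green jig has worked loose. Working from left to right (as the robot sees it), push each black ball handle gently sideways with the fingertips: every handle has a little free slack, after which a sound screw holds still against a push of about 9 newtons (never more than 15) while the loose one gives way easily - swing that one at least 30 degrees and leave it there. Then drop the red ring over the stud of the loose screw so that it lies flat around it, and leave the other things on the bench alone.

Things in the scene. Friction and masses are not known exactly. Their poses are not given: they have to be found in the camera images.
- jig: Heavy green clamping jig, fixed to the bench: foot 120 x 400 x 12 mm, block 90 x 380 mm, its top 50 mm above the bench; a flat steel bar through it sticks out 45 mm at each end, 18 to 28 mm up. Origin: centre of the underside; y runs along it to the left screw, z up; the handles reach out over the bench on its -x side, to the robot. Screw axes on its y axis, 140 mm apart.
- red_ring: Loose flat red marker ring, outer diameter 46 mm, hole 25 mm, 14 mm thick, 40 g, lying on the bench. Origin: centre of its underside; z is its axis.
- handle_left: Left (+y) handle: steel hub 48 mm wide, 50 to 70 mm up; level 12 mm rod, 60 mm up, ending in a black ball. Origin: on the screw axis at the hub's foot; -x points along the rod to the ball, z up. Swings either way (under 1 N) through a slack of 0.03 to 0.29 rad, stays where left, then drives the screw: loose, it turns at about 2 N at the ball; sound, it holds to 20 N, giving a few mm.
- ball_left (a point): Centre of the black ball of the left handle, 108 mm from its screw axis, 60 mm above the bench. Push the ball, or the rod just inside it.
- stud_left (a point): Top of the left screw's upright stud, on the screw axis, 102 mm above the bench: steel, diameter 14 mm with a round top, standing 32 mm up out of the hub. A ring dropped over it comes to lie on the hub, 70 mm above the bench.
- handle_middle: Middle handle: steel hub 48 mm wide, 50 to 70 mm up; level 12 mm rod, 60 mm up, ending in a black ball. Origin: on the screw axis at the hub's foot; -x points along the rod to the ball, z up. Swings either way (under 1 N) through a slack of 0.03 to 0.29 rad, stays where left, then drives the screw: loose, it turns at about 2 N at the ball; sound, it holds to 20 N, giving a few mm.
- ball_middle (a point): Centre of the black ball of the middle handle, 108 mm from its screw axis, 60 mm above the bench. Push the ball, or the rod just inside it.
- stud_middle (a point): Top of the middle screw's upright stud, on the screw axis, 102 mm above the bench: steel, diameter 14 mm with a round top, standing 32 mm up out of the hub. A ring dropped over it comes to lie on the hub, 70 mm above the bench.
- handle_right: Right (-y) handle: steel hub 48 mm wide, 50 to 70 mm up; level 12 mm rod, 60 mm up, ending in a black ball. Origin: on the screw axis at the hub's foot; -x points along the rod to the ball, z up. Swings either way (under 1 N) through a slack of 0.03 to 0.29 rad, stays where left, then drives the screw: loose, it turns at about 2 N at the ball; sound, it holds to 20 N, giving a few mm.
- ball_right (a point): Centre of the black ball of the right handle, 108 mm from its screw axis, 60 mm above the bench. Push the ball, or the rod just inside it.
- stud_right (a point): Top of the right screw's upright stud, on the screw axis, 102 mm above the bench: steel, diameter 14 mm with a round top, standing 32 mm up out of the hub. A ring dropped over it comes to lie on the hub, 70 mm above the bench.
- hammer: Hammer lying on the bench; loose, leave it alone. Origin: underside.
- driver: Screwdriver lying behind the jig; loose, leave it alone. Origin: underside.
- spanner: Spanner lying on the bench; loose, leave it alone. Origin: underside.
- horseshoe: Horseshoe, about 120 mm, 10 mm thick, lying behind the jig; loose, leave it alone. Origin: underside.
- oil_jar: Green glass jar, diameter 60 mm, 100 mm high; loose, leave it alone. Origin: underside.
- cup: Dark steel mug, diameter 72 mm, 80 mm high; loose, leave it alone. Origin: underside.
- grey_collar: Dark grey steel collar, outer diameter 48 mm, 20 mm high, like the red ring but not it; loose, leave it alone. Origin: underside.
Things that resemble listed ones, but are neither listed nor needed, are in the scene too. Several things have the shape of the red_ring; the one meant has the colours described above.

How it is judged (in metres and radians):
On the way, in this order (a step that is already met when the one before it is completed fails the run):
1. the left screw is tried: its handle was held against a push of more than 6 N for 0.1 s, or its ball has swung more than 42 mm ((distance of ball_left from where it was at the start of the episode above 0.042 m or contact force between the fingers and handle_left above 6 N)), for 0.1 s.
2. the middle screw is tried: its handle was held against a push of more than 6 N for 0.1 s, or its ball has swung more than 42 mm ((distance of ball_middle from where it was at the start of the episode above 0.042 m or contact force between the fingers and handle_middle above 6 N)), for 0.1 s.
3. the right screw is tried: its handle was held against a push of more than 6 N for 0.1 s, or its ball has swung more than 42 mm ((distance of ball_right from where it was at the start of the episode above 0.042 m or contact force between the fingers and handle_right above 6 N)), for 0.1 s.
4. the red ring lies over the stud of the loose screw, whose ball has been swung more than 42 mm (((horizontal distance between red_ring and stud_left below 0.01 m and z of red_ring in the frame of stud_left below -0.024 m and distance of ball_left from where it was at the start of the episode above 0.042 m) or (horizontal distance between red_ring and stud_middle below 0.01 m and z of red_ring in the frame of stud_middle below -0.024 m and distance of ball_middle from where it was at the start of the episode above 0.042 m) or (horizontal distance between red_ring and stud_right below 0.01 m and z of red_ring in the frame of stud_right below -0.024 m and distance of ball_right from where it was at the start of the episode above 0.042 m))), for 0.1 s.
At the end, for the whole second after the job is handed in: The red ring lies at rest, flat (within 0.12 rad), around the stud of the loose screw: its centre within 10 mm of the screw axis and its underside more than 24 mm below the stud's top; the ball of that screw's handle stays more than 42 mm (about 22 degrees) from where it started (((horizontal distance between red_ring and stud_left below 0.01 m and z of red_ring in the frame of stud_left below -0.024 m and distance of ball_left from where it was at the start of the episode above 0.042 m) or (horizontal distance between red_ring and stud_middle below 0.01 m and z of red_ring in the frame of stud_middle below -0.024 m and distance of ball_middle from where it was at the start of the episode above 0.042 m) or (horizontal distance between red_ring and stud_right below 0.01 m and z of red_ring in the frame of stud_right below -0.024 m and distance of ball_right from where it was at the start of the episode above 0.042 m)) and angle between red_ring's own z axis and vertical below 0.12 rad and linear speed of red_ring below 0.02 m/s); the robot touches nothing.
It fails at once if the robot pushes or squeezes a handle with more than 15 N (contact force between any of the fingers, the arm and handle_left above 15 N or contact force between any of the fingers, the arm and handle_middle above 15 N or contact force between any of the fingers, the arm and handle_right above 15 N).
It fails at once if another loose thing on the bench is moved more than 25 mm (distance of any of hammer, driver, spanner, horseshoe, oil_jar, cup, grey_collar from where it was at the start of the episode above 0.025 m).
It also fails if it takes over 69 s, if anything falls off the work surface, if the arm or the gripper's body presses on something with over 40 N, if the wrist force passes 120 N, or if a joint passes its speed limit or range.

## Working session

There is one attempt and no reset: what is moved stays moved. The work goes in short steps, Python scripts to look and compute and a tool call to move; the robot and the scene stay as the last step left them, time stands still between calls to the robot, and variables do not carry over. Pictures are saved under pics/ and viewed, at most 10 in all, crops included, and the job is handed in when it is done.

Besides the shell and the picture viewer there is one more tool, called after "Call:" as name(argument=value, ...), one argument or row to a line, values as JSON. move_arm: Moves the arm, as the interface text tells. Its arguments: {"type":"object","properties":{"steps":{"type":"array"}},"required":["steps"]}

```bash
mkdir -p pics; cat > h.py <<'E'
import numpy as np, cv2
from scipy.spatial.transform import Rotation as R
from workcell import ctrl, cams
def ray(c,px):
    K=c["camera_matrix"];u=np.array([(px[0]-K[0][2])/K[0][0],(px[1]-K[1][2])/K[1][1],1.]);Rm=np.array(c["rotation"])
    if Rm.shape!=(3,3): Rm=R.from_rotvec(Rm).as_matrix()
    return np.array(c["xyz"],float),Rm@(u/np.linalg.norm(u))
def wray(c,px,o):
    K=np.array(c["camera_matrix"]);a=np.array([(px[0]-K[0,2])/K[0,0],(px[1]-K[1,2])/K[1,1]]);r=np.linalg.norm(a)
    d=np.array([*(a/max(r,1e-9)*np.sin(r)),np.cos(r)]);M=np.array(c["mount"]);T=R.from_rotvec(o["orientation"]).as_matrix()
    return T@M[:3,3]+o["ee_pos"],T@M[:3,:3]@d
def tri(rs):
    A=0;b=0
    for p,d in rs:
        P=np.eye(3)-np.outer(d,d);A=A+P;b=b+P@p
    x=np.linalg.solve(A,b);return x,[round(float(np.linalg.norm((np.eye(3)-np.outer(d,d))@(x-p))),1) for p,d in rs]
def atz(r,z): p,d=r;return p+d*(z-p[2])/d[2]
E
python3 - <<'E'
from h import *
o=ctrl.get_obs();print({k:np.round(v,3) for k,v in o.items()})
ims={}
for n in ["scene","side","wrist"]:
    c=cams.get_image(n);ims[n]=c;cv2.imwrite(f"pics/{n}0.png",c["image"][:,:,::-1]);print(n,{k:np.round(v,2).tolist() for k,v in c.items() if k!="image"})
    for t in ["red_ring","ball_left","stud_left","handle_left","jig","grey_collar"]:
        print(n,t,[(np.round(b["rect"]).astype(int).tolist(),round(b["p"],2)) for b in cams.boxes_of(n,t)])
v=np.vstack([ims["scene"]["image"],ims["side"]["image"]]);
cv2.imwrite("pics/a.png",ims["scene"]["image"][:,:,::-1])
E
```

```text
{'t': np.float64(0.0), 'qpos': array([-0.019,  0.424,  1.631,  0.   ,  1.089, -0.019]), 'qvel': array([-0.002,  0.001, -0.001, -0.   , -0.001,  0.   ]), 'joint_torque': array([ 1.0000e-03, -5.4462e+01, -2.7367e+01,  6.4000e-02,  2.3000e-02,
       -0.0000e+00]), 'ee_pos': array([6.24439e+02, 2.80000e-02, 2.21918e+02]), 'orientation': array([-2.221e+00, -2.221e+00,  2.000e-03]), 'ft_force': array([-0.231, -0.67 , -0.098]), 'moment': array([0.003, 0.012, 0.038]), 'grasp_force': np.float64(0.0), 'width': np.float64(87.962)}
scene {'camera_matrix': [[442.79, 0.0, 323.22], [0.0, 442.79, 202.57], [0.0, 0.0, 1.0]], 'xyz': [1309.8, 208.07, 1077.29], 'rotation': [-1.64, -2.06, 0.73]}
scene red_ring [([419, 178, 18, 10], 0.63), ([428, 222, 19, 14], 0.51)]
scene ball_left [([351, 217, 20, 42], 0.65)]
scene stud_left [([305, 219, 162, 80], 0.87)]
scene handle_left [([350, 217, 16, 42], 0.83), ([197, 156, 43, 58], 0.68), ([237, 162, 15, 13], 0.24)]
scene jig [([306, 220, 159, 81], 0.57)]
scene grey_collar [([235, 162, 17, 13], 0.69), ([347, 298, 21, 64], 0.45)]
side {'camera_matrix': [[507.22, 0.
[... 187 characters left out ...]
1), ([396, 306, 19, 19], 0.47)]
side ball_left [([317, 235, 49, 19], 0.55), ([332, 185, 41, 16], 0.41)]
side stud_left [([314, 220, 83, 85], 0.84)]
side handle_left [([314, 233, 52, 11], 0.94)]
side jig [([313, 222, 82, 90], 0.61), ([331, 185, 39, 16], 0.32)]
side grey_collar []
wrist {'camera_matrix': [[309.71, 0.0, 319.0], [0.0, 309.71, 202.55], [0.0, 0.0, 1.0]], 'mount': [[-0.0, -0.96, -0.27, 73.82], [1.0, -0.0, -0.0, 0.1], [0.0, -0.27, 0.96, -163.1], [0.0, 0.0, 0.0, 1.0]]}
wrist red_ring []
wrist ball_left [([251, 83, 137, 47], 0.56)]
wrist stud_left [([267, 177, 162, 345], 0.56)]
wrist handle_left [([252, 82, 126, 52], 0.92)]
wrist jig [([268, 180, 163, 344], 0.66)]
wrist grey_collar []
```

View pics/scene0.png

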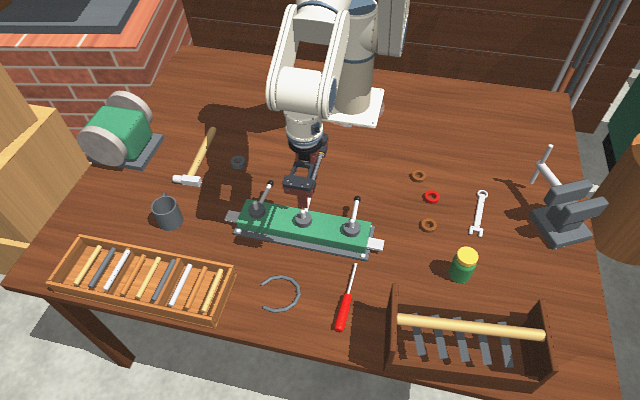

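View pics/side0.png

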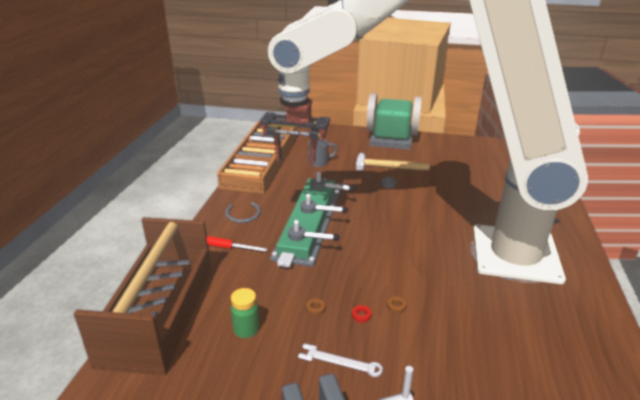

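View pics/wrist0.png

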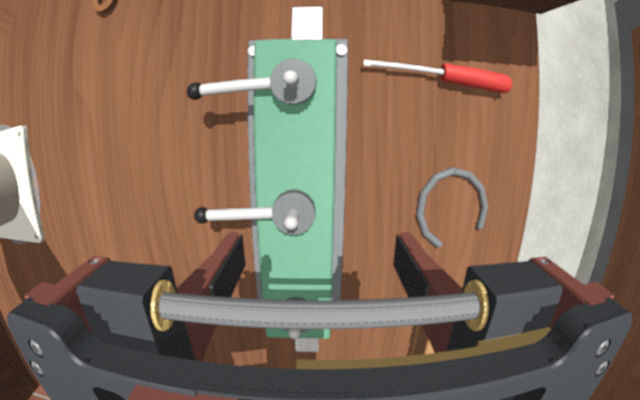

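The red ring is at scene (432,196) and side (362,314). Brown look-alikes sit at scene (419,176) and (428,224), and the grey collar at (237,162). In the wrist picture (up = +y, right = +x) the left ball is at (194,91) with its stud at (291,75), and the middle ball is at (201,215) with its stud at (291,223). I'll enlarge these areas to confirm.

```bash
python3 - <<'E'
from h import *
s=cv2.imread("pics/scene0.png");d=cv2.imread("pics/side0.png")
def cr(im,x,y,w,h,k): return cv2.resize(im[y:y+h,x:x+w],(w*k,h*k),interpolation=cv2.INTER_CUBIC)
a=cr(s,225,170,160,100,5)          # 800x500?
b=cr(d,265,170,100,100,3);c=cr(s,400,160,60,80,3);e=cr(d,300,290,106,40,3)
a=cv2.resize(a,(480,300))
out=np.zeros((600,800,3),np.uint8);out[:300,:480]=a;out[:300,490:790]=b;out[310:550,:180]=c;out[310:430,200:518]=e
cv2.imwrite("pics/crop1.png",out)
# red blobs
for n,im in(("scene",s),("side",d)):
    m=((im[:,:,2]>130)&(im[:,:,1]<60)&(im[:,:,0]<60)).astype(np.uint8);k,_,st,ce=cv2.connectedComponentsWithStats(m)
    print(n,[(st[i].tolist(),ce[i].round(1).tolist()) for i in range(1,k) if st[i][4]>25])
E
```

```text
scene [([425, 191, 14, 13, 95], [431.8, 196.4]), ([335, 293, 17, 39, 301], [342.7, 311.7])]
side [([206, 237, 26, 12, 139], [217.5, 242.6]), ([352, 306, 19, 17, 224], [361.0, 313.7])]
```

View pics/crop1.png

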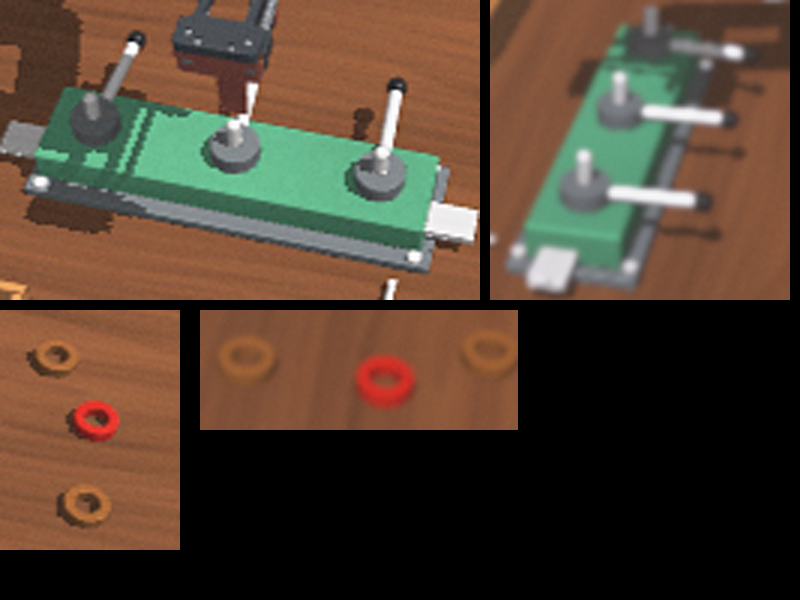

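Red ring confirmed: the red one sits at scene (431.8,196.4) and side (361,313.7), and the others are brown. Next I triangulate the balls, studs and ring.

```bash
python3 - <<'E'
from h import *
o=ctrl.get_obs();S=cams.get_image("scene");D=cams.get_image("side");W=cams.get_image("wrist")
P=dict(ring=((431.8,196.4),(361,313.7),None),ballL=((357.3,198.7),(336,237),(194,91)),studL=((352,219.3),(296.7,221.7),(291,75)),
ballM=(None,(345.3,209.7),(201,215)),studM=((303.3,211.3),(308.3,195.3),(291,223)),ballR=((270.7,182.7),(352.3,187.7),None),studR=((255.3,202),(318.7,173.3),None))
for k,(a,b,c) in P.items():
    rs=([ray(S,a)] if a else [])+([ray(D,b)] if b else [])+([wray(W,c,o)] if c else [])
    z={'r':7,'b':60,'s':100}[k[0]]
    x,e=tri(rs);print(k,x.round(1),e,[atz(r,z)[:2].round(1).tolist() for r in rs])
E
```

```text
ring [389.2 328.3   7.5] [1.2, 1.2] [[387.5, 327.7], [390.0, 328.9]]
ballL [488.9 108.2  59.3] [0.4, 0.3, 0.6] [[489.7, 108.7], [489.0, 109.2], [488.8, 107.7]]
studL [597.3 112.5  98.4] [2.0, 1.4, 2.3] [[596.4, 111.5], [595.4, 116.7], [599.7, 112.9]]
ballM [486.4 -34.7  57.5] [0.2, 0.2] [[485.7, -31.0], [487.6, -33.8]]
studM [596.6 -27.8  97.3] [1.6, 0.9, 1.6] [[599.0, -25.4], [594.7, -23.7], [597.5, -28.3]]
ballR [ 484.5 -160.5   60.1] [1.0, 1.0] [[485.6, -159.8], [484.1, -162.3]]
studR [ 593.4 -168.1   95.9] [0.3, 0.3] [[596.7, -166.4], [591.8, -161.1]]
```

Heights check out (ball about 60, ring about 7.5, stud spacing 140). I'll take the left handle first: close the fingers and go down on the +y side of its ball.

Call:
move_arm(
  steps=[
    [[0.8, -0.77, 0], 0, 1],
    [[0.8, -0.77, 0], 0, 1],
    [[0.8, -0.77, 0], 0, 1],
    [[0.8, -0.77, 0], 0, 1],
    [[0.8, -0.77, 0], 0, 1],
    [[0.8, -0.77, 0], 0, 1],
    [[0.8, -0.77, 0], 0, 1],
    [[0, 0, 0.88], 0, 1],
    [[0, 0, 0.88], 0, 1],
    [[0, 0, 0.88], 0, 1],
    [[0, 0, 0.88], 0, 1],
    [[0, 0, 0.88], 0, 1],
    [[0, 0, 0.88], 0, 1],
    [[0, 0, 0.88], 0, 1],
    [[0, 0, 0.88], 0, 1],
    [[0, 0, 0], 0, 1],
    [[0, 0, 0], 0, 1],
  ],
)

```text
t: 2.62
ee_pos: [489.6, 139.8, 46.1]
orientation: [-2.221, -2.221, 0.003]
ft_force: [0.6, -0.7, 0.3]
width: 0.7
grasp_force: 0.0
```

Call:
move_arm(
  steps=[
    [[-0.25, 0, 0], 0, 1],
    [[-0.2, 0, 0], 0, 1],
    [[0, 0, 0], 0, 1],
  ],
)

```text
t: 2.87
ee_pos: [491.0, 128.1, 48.0]
orientation: [2.221, 2.22, 0.003]
ft_force: [-0.8, 1.2, -0.1]
width: 0.1
grasp_force: 0.0
```

Call:
move_arm(
  steps=[
    [[-0.06, 0, 0], 0, 1],
    [[0, 0, 0], 0, 1],
  ],
)

```text
t: 3.03
ee_pos: [490.8, 127.0, 47.5]
orientation: [2.221, 2.22, 0.002]
ft_force: [-0.4, -0.4, 0.2]
width: 0.8
grasp_force: 0.0
```

Call:
move_arm(
  steps=[
    [[-0.06, 0, 0], 0, 1],
    [[0, 0, 0], 0, 1],
  ],
)

```text
t: 3.2
ee_pos: [490.4, 125.7, 47.0]
orientation: [2.221, 2.221, 0.001]
ft_force: [-0.6, 0.3, 0.1]
width: 0.6
grasp_force: 0.0
```

Call:
move_arm(
  steps=[
    [[-0.06, 0, 0], 0, 1],
    [[0, 0, 0], 0, 1],
  ],
)

```text
t: 3.37
ee_pos: [490.2, 124.2, 46.7]
orientation: [2.221, 2.222, -0.0]
ft_force: [0.9, 0.9, -0.0]
width: 0.5
grasp_force: 0.1
```

Call:
move_arm(
  steps=[
    [[-0.08, 0, 0], 0, 1],
    [[0, 0, 0], 0, 1],
  ],
)

```text
t: 3.53
ee_pos: [490.2, 122.1, 46.6]
orientation: [-2.221, -2.222, 0.0]
ft_force: [0.4, 0.3, -0.1]
width: 0.5
grasp_force: 0.1
```

Call:
move_arm(
  steps=[
    [[-0.08, 0, 0], 0, 1],
    [[0, 0, 0], 0, 1],
  ],
)

```text
t: 3.7
ee_pos: [490.2, 120.1, 46.6]
orientation: [-2.222, -2.221, -0.0]
ft_force: [0.2, 1.0, 0.4]
width: 0.4
grasp_force: 0.3
```

Call:
move_arm(
  steps=[
    [[-0.08, 0, 0], 0, 1],
    [[0, 0, 0], 0, 1],
  ],
)

```text
t: 3.87
ee_pos: [490.4, 118.3, 46.7]
orientation: [-2.222, -2.221, -0.001]
ft_force: [0.1, 3.8, -0.4]
width: 0.6
grasp_force: 1.5
```

Call:
move_arm(
  steps=[
    [[-0.04, 0, 0], 0, 1],
    [[0, 0, 0], 0, 1],
  ],
)

```text
t: 4.03
ee_pos: [490.4, 117.5, 46.7]
orientation: [-2.222, -2.221, -0.001]
ft_force: [-0.7, 4.6, -1.0]
width: 0.5
grasp_force: 2.4
```

Call:
move_arm(
  steps=[
    [[-0.06, 0, 0], 0, 1],
    [[0, 0, 0], 0, 1],
  ],
)

```text
t: 4.2
ee_pos: [490.4, 116.3, 46.7]
orientation: [-2.222, -2.221, -0.002]
ft_force: [-0.4, 7.9, -0.3]
width: 0.4
grasp_force: 3.7
```

The left screw is sound, at about 2.3 N/mm. I push to about 9 N, hold, then back off and go up.

Call:
move_arm(
  steps=[
    [[-0.02, 0, 0], 0, 1],
    [[0, 0, 0], 0, 1],
    [[0, 0, 0], 0, 1],
  ],
)

```text
t: 4.45
ee_pos: [490.5, 116.0, 46.8]
orientation: [-2.222, -2.221, -0.002]
ft_force: [-0.1, 8.9, -1.1]
width: 0.5
grasp_force: 4.1
```

Call:
move_arm(
  steps=[
    [[0.3, 0, 0], 0, 1],
    [[0.3, 0, 0], 0, 1],
    [[0, 0, -0.9], 0, 1],
    [[0, 0, -0.9], 0, 1],
    [[-0.9, 0, 0], 0, 1],
    [[-0.9, 0, 0], 0, 1],
    [[-0.9, 0, 0], 0, 1],
    [[-0.9, 0, 0], 0, 1],
    [[-0.85, -0.1, 0], 0, 1],
    [[-0.85, 0, 0], 0, 1],
    [[0, 0, 0], 0, 1],
    [[0, 0, 0.9], 0, 1],
    [[0, 0, 0.9], 0, 1],
    [[0, 0, 0], 0, 1],
    [[-0.3, 0, 0], 0, 1],
    [[0, 0, 0], 0, 1],
  ],
)

```text
t: 5.78
ee_pos: [488.0, -10.0, 47.2]
orientation: [2.221, 2.222, -0.0]
ft_force: [-0.5, -0.4, -0.6]
width: 0.3
grasp_force: 0.0
```

Call:
move_arm(
  steps=[
    [[-0.14, 0, 0], 0, 1],
    [[0, 0, 0], 0, 1],
  ],
)

```text
t: 5.95
ee_pos: [488.5, -13.6, 47.7]
orientation: [2.221, 2.22, 0.002]
ft_force: [-0.4, -0.6, 0.6]
width: 0.5
grasp_force: 0.0
```

Call:
move_arm(
  steps=[
    [[-0.1, 0, 0], 0, 1],
    [[0, 0, 0], 0, 1],
  ],
)

```text
t: 6.12
ee_pos: [488.2, -16.0, 47.3]
orientation: [2.221, 2.221, 0.001]
ft_force: [-0.1, 0.4, 0.2]
width: 0.8
grasp_force: 0.0
```

Call:
move_arm(
  steps=[
    [[-0.12, 0, 0], 0, 1],
    [[0, 0, 0], 0, 1],
  ],
)

```text
t: 6.28
ee_pos: [487.9, -19.0, 46.9]
orientation: [2.221, 2.221, 0.0]
ft_force: [0.7, -0.2, 0.3]
width: 0.2
grasp_force: 0.0
```

Call:
move_arm(
  steps=[
    [[-0.12, 0, 0], 0, 1],
    [[0, 0, 0], 0, 1],
  ],
)

```text
t: 6.45
ee_pos: [487.8, -22.1, 46.7]
orientation: [2.222, 2.221, -0.0]
ft_force: [1.3, 0.5, 0.1]
width: 0.7
grasp_force: 0.0
```

Call:
move_arm(
  steps=[
    [[-0.12, 0, 0], 0, 1],
    [[0, 0, 0], 0, 1],
  ],
)

```text
t: 6.62
ee_pos: [487.7, -25.1, 46.6]
orientation: [-2.222, -2.221, 0.0]
ft_force: [-0.3, -0.4, 1.1]
width: 0.5
grasp_force: 0.0
```

Call:
move_arm(
  steps=[
    [[-0.14, 0, 0], 0, 1],
    [[0, 0, 0], 0, 1],
  ],
)

```text
t: 6.78
ee_pos: [488.0, -28.5, 46.7]
orientation: [2.222, 2.221, 0.001]
ft_force: [0.6, 1.8, 0.3]
width: 0.8
grasp_force: 0.8
```

Call:
move_arm(
  steps=[
    [[-0.08, 0, 0], 0, 1],
    [[0, 0, 0], 0, 1],
  ],
)

```text
t: 6.95
ee_pos: [488.1, -30.4, 46.7]
orientation: [2.221, 2.221, 0.001]
ft_force: [0.9, 1.8, -0.2]
width: 0.3
grasp_force: 0.9
```

Call:
move_arm(
  steps=[
    [[-0.12, 0, 0], 0, 1],
    [[0, 0, 0], 0, 1],
  ],
)

```text
t: 7.12
ee_pos: [488.1, -33.5, 46.8]
orientation: [2.221, 2.221, 0.001]
ft_force: [1.8, 1.4, -0.3]
width: 0.3
grasp_force: 0.9
```

Call:
move_arm(
  steps=[
    [[-0.16, 0.04, 0], 0, 1],
    [[0, 0, 0], 0, 1],
  ],
)

```text
t: 7.28
ee_pos: [488.8, -37.7, 46.7]
orientation: [-2.222, -2.221, 0.0]
ft_force: [1.4, 0.8, 1.1]
width: 0.4
grasp_force: 0.9
```

Call:
move_arm(
  steps=[
    [[-0.16, 0.06, 0], 0, 1],
    [[0, 0, 0], 0, 1],
  ],
)

```text
t: 7.45
ee_pos: [489.9, -41.7, 46.6]
orientation: [-2.221, -2.221, 0.001]
ft_force: [-0.0, 1.8, 1.2]
width: 0.7
grasp_force: 0.7
```

Call:
move_arm(
  steps=[
    [[-0.16, 0.06, 0], 0, 1],
    [[0, 0, 0], 0, 1],
  ],
)

```text
t: 7.62
ee_pos: [491.3, -45.7, 46.5]
orientation: [-2.221, -2.221, 0.001]
ft_force: [-1.1, 1.6, 0.4]
width: 0.6
grasp_force: 0.6
```

Call:
move_arm(
  steps=[
    [[-0.16, 0.06, 0], 0, 1],
    [[0, 0, 0], 0, 1],
  ],
)

```text
t: 7.78
ee_pos: [493.1, -49.7, 46.5]
orientation: [-2.221, -2.221, 0.001]
ft_force: [-0.9, 2.0, -0.3]
width: 0.5
grasp_force: 0.6
```

The middle screw is loose: it has gone past the slack limit at a steady 2 N or so. I'll swing it further.

Call:
move_arm(
  steps=[
    [[-0.16, 0.07, 0], 0, 1],
    [[-0.16, 0.07, 0], 0, 1],
    [[-0.16, 0.08, 0], 0, 1],
    [[-0.16, 0.09, 0], 0, 1],
    [[-0.16, 0.1, 0], 0, 1],
    [[-0.16, 0.1, 0], 0, 1],
    [[0, 0, 0], 0, 1],
  ],
)

```text
t: 8.37
ee_pos: [506.8, -74.1, 46.7]
orientation: [2.221, 2.22, 0.001]
ft_force: [0.3, 1.2, -0.5]
width: 0.2
grasp_force: 0.6
```

Call:
move_arm(
  steps=[
    [[-0.16, 0.1, 0], 0, 1],
    [[-0.1, 0.06, 0], 0, 1],
    [[0, 0, 0], 0, 1],
    [[0.3, 0, 0], 0, 1],
    [[0, 0, -0.9], 0, 1],
    [[0, 0, -0.9], 0, 1],
    [[-0.9, 0, 0], 0, 1],
    [[-0.9, -0.4, 0], 0, 1],
    [[-0.9, -0.4, 0], 0, 1],
    [[-0.9, -0.2, 0], 0, 1],
    [[-0.9, 0, 0], 0, 1],
    [[-0.3, 0, 0], 0, 1],
    [[0, 0, 0], 0, 1],
  ],
)

```text
t: 9.45
ee_pos: [485.3, -193.5, 91.9]
orientation: [2.223, 2.218, 0.0]
ft_force: [-0.6, 0.2, 0.6]
width: 0.3
grasp_force: 0.0
```

```bash
python3 - <<'E'
from h import *
o=ctrl.get_obs();print(o["ee_pos"].round(1) if hasattr(o["ee_pos"],"round") else o["ee_pos"])
S=cams.get_image("scene");D=cams.get_image("side");W=cams.get_image("wrist")
print("collar",atz(ray(S,(237,161)),10))
def cr(im,x,y,w,h,k): return cv2.resize(im[y:y+h,x:x+w,::-1],(w*k,h*k),interpolation=cv2.INTER_CUBIC)
out=np.zeros((600,800,3),np.uint8);out[:300,:480]=cr(S["image"],225,170,160,100,3);out[:300,490:790]=cr(D["image"],265,170,100,100,3)
out[305:595,:464]=cv2.resize(W["image"][:,:,::-1],(464,290))
cv2.imwrite("pics/c2.png",out);cv2.imwrite("pics/w2.png",W["image"][:,:,::-1])
E
```

```text
[ 485.3 -193.5   91.9]
collar [ 377.79736153 -316.49188024   10.        ]
```

View pics/c2.png

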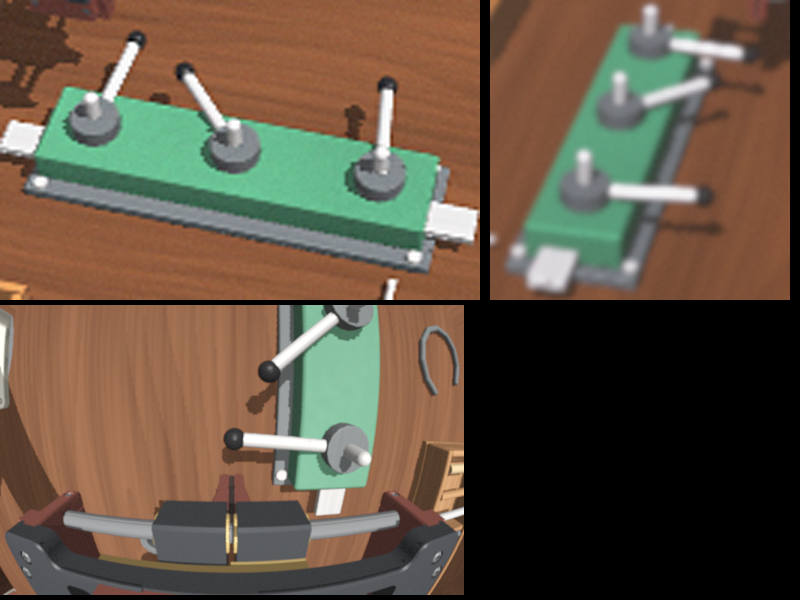

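The picture shows the middle handle swung about 40° (ball at scene (286,194)) and the right handle untouched. I go down beside the right ball and push it toward +y.

Call:
move_arm(
  steps=[
    [[0, 0, 0.9], 0, 1],
    [[0, 0, 0.9], 0, 1],
    [[0, 0, 0], 0, 1],
    [[0.3, 0, 0], 0, 1],
    [[0, 0, 0], 0, 1],
  ],
)

```text
t: 10.02
ee_pos: [485.0, -183.2, 47.1]
orientation: [-2.22, -2.222, 0.0]
ft_force: [-0.6, -0.5, 0.2]
width: 0.3
grasp_force: 0.0
```

Call:
move_arm(
  steps=[
    [[0.16, 0, 0], 0, 1],
    [[0, 0, 0], 0, 1],
  ],
)

```text
t: 10.18
ee_pos: [485.6, -180.1, 47.7]
orientation: [2.22, 2.221, 0.001]
ft_force: [-0.5, 0.5, 0.1]
width: 0.0
grasp_force: 0.0
```

Call:
move_arm(
  steps=[
    [[0.12, 0, 0], 0, 1],
    [[0, 0, 0], 0, 1],
  ],
)

```text
t: 10.35
ee_pos: [485.3, -177.4, 47.3]
orientation: [2.221, 2.221, 0.001]
ft_force: [-0.6, 0.3, -0.7]
width: 0.4
grasp_force: 0.0
```

Call:
move_arm(
  steps=[
    [[0.14, 0, 0], 0, 1],
    [[0, 0, 0], 0, 1],
  ],
)

```text
t: 10.52
ee_pos: [485.0, -173.9, 46.9]
orientation: [2.221, 2.221, 0.0]
ft_force: [-0.1, 0.4, 0.8]
width: 0.5
grasp_force: 0.0
```

Call:
move_arm(
  steps=[
    [[0.14, 0, 0], 0, 1],
    [[0, 0, 0], 0, 1],
  ],
)

```text
t: 10.68
ee_pos: [485.2, -170.6, 46.8]
orientation: [2.221, 2.221, 0.0]
ft_force: [-0.8, -1.9, -0.0]
width: 0.6
grasp_force: 0.8
```

Call:
move_arm(
  steps=[
    [[0.08, 0, 0], 0, 1],
    [[0, 0, 0], 0, 1],
  ],
)

```text
t: 10.85
ee_pos: [485.3, -169.1, 46.8]
orientation: [2.22, 2.221, -0.0]
ft_force: [-0.3, -4.3, 1.3]
width: 0.5
grasp_force: 2.3
```

Call:
move_arm(
  steps=[
    [[0.09, 0, 0], 0, 1],
    [[0, 0, 0], 0, 1],
    [[0, 0, 0], 0, 1],
  ],
)

```text
t: 11.1
ee_pos: [485.5, -167.5, 46.9]
orientation: [2.22, 2.22, -0.0]
ft_force: [-1.6, -8.5, 0.2]
width: 0.4
grasp_force: 4.1
```

The right screw is sound, holding at 8.5 N. Now over to the ring.

Call:
move_arm(
  steps=[
    [[0, 0, 0], 0, 1],
    [[-0.3, 0, 0], 0, 1],
    [[-0.3, 0, 0], 0, 1],
    [[0, 0, -1], 0, 1],
    [[0, 0, -1], 0, 1],
    [[0, 0, -1], 0, 1],
    [[0, 0, -1], 0, 1],
    [[0.6, -0.2, -0.9], 0, 0.4],
    [[1, -0.3, -0.8], 0, 0.2],
    [[1, -0.3, 0], 0, 0.2],
    [[1, -0.3, 0], 0, 0.2],
    [[1, -0.3, 0], 0, 0.2],
    [[1, -0.3, 0], 0, 0.2],
    [[1, -0.3, 0], 0, 0.2],
    [[1, -0.3, 0], 0, 0.2],
    [[1, -0.3, 0], 0, 0.2],
    [[1, -0.3, 0], 0, 0.2],
    [[1, -0.3, 0], 0, 0.2],
    [[1, -0.3, 0], 0, 0.2],
    [[1, 0, 0], 0, 0.2],
  ],
)

```text
t: 12.77
ee_pos: [395.6, 134.2, 188.9]
orientation: [-2.221, -2.22, 0.003]
ft_force: [0.9, 0.4, -0.9]
width: 70.3
grasp_force: 0.0
```

Call:
move_arm(
  steps=[
    [[1, 0, 0], 0, 0.2],
    [[1, 0, 0], 0, 0.2],
    [[1, 0, 0], 0, 0.2],
    [[1, 0, 0], 0, 0.2],
    [[1, 0, 0], 0, 0.2],
    [[0.5, 0, 0], 0, 0.2],
    [[0, 0, 0], 0, 0.2],
    [[0, 0, 0], 0, 0.2],
  ],
)

```text
t: 13.43
ee_pos: [397.1, 270.7, 188.8]
orientation: [-2.22, -2.223, 0.002]
ft_force: [-0.6, 0.3, -0.8]
width: 70.4
grasp_force: 0.0
```

```bash
python3 - <<'E'
from h import *
o=ctrl.get_obs();print(np.round(o["ee_pos"],1),o["width"],np.round(o["orientation"],3))
W=cams.get_image("wrist");im=W["image"][:,:,::-1];cv2.imwrite("pics/w3.png",im);im=im.astype(int)
m=((im[:,:,2]>120)&(im[:,:,1]<60)&(im[:,:,0]<60)).astype(np.uint8);k,_,st,ce=cv2.connectedComponentsWithStats(m)
S=cams.get_image("scene");D=cams.get_image("side")
for i in range(1,k):
  if st[i][4]>40:
    c=(st[i][0]+st[i][2]/2-.5,st[i][1]+st[i][3]/2-.5);print(st[i],c,ce[i],atz(wray(W,c,o),7),tri([wray(W,c,o),ray(S,(431.8,196.4)),ray(D,(361,313.7))]))
E
```

```text
[397.1 270.7 188.8] 70.41761020158035 [-2.220e+00 -2.223e+00  2.000e-03]
```

View pics/w3.png

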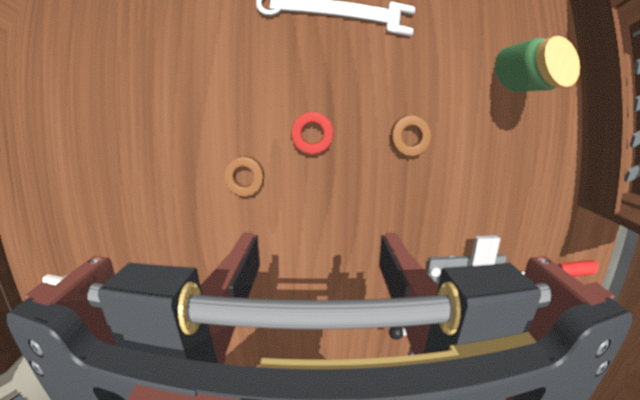

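The wrist picture shows the red ring at (313,134), with brown rings at (244,177) and (411,136). Both are far enough away for the fingers to straddle the red one.

```bash
python3 - <<'E'
from h import *
o=ctrl.get_obs();W=cams.get_image("wrist");im=W["image"].astype(int)
m=((im[:,:,0]>130)&(im[:,:,1]<80)&(im[:,:,2]<80)).astype(np.uint8);k,_,st,ce=cv2.connectedComponentsWithStats(m)
i=[j for j in range(1,k) if 285<ce[j][0]<340 and 100<ce[j][1]<165]
S=cams.get_image("scene");D=cams.get_image("side")
for i in i: print(st[i],ce[i])
c=(313,133.6)
i=max([j for j in range(1,k)],key=lambda j:st[j][4] if 285<ce[j][0]<340 else 0);c=(st[i][0]+st[i][2]/2-.5,st[i][1]+st[i][3]/2-.5)
r=wray(W,c,o);print(c,atz(r,12),tri([r,ray(S,(431.8,196.4)),ray(D,(361,313.7))]))
for b,w in (("244",(244,177)),("411",(411,136))): print(b,atz(wray(W,w,o),10))
E
```

```text
[300 120  24  15  57] [311.59649123 125.35087719]
[292 138   1   2   2] [292.  138.5]
[294 143  36  11  58] [310.60344828 149.32758621]
(np.float64(311.5), np.float64(148.0)) [389.02311535 309.02868011  12.        ] (array([388.90595961, 319.76640004,   4.73002827]), [11.4, 8.4, 5.0])
244 [311.18522697 276.75658988  10.        ]
411 [501.25227892 324.1864638   10.        ]
```

Call:
move_arm(
  steps=[
    [[0.76, -0.1, 0], 0, 0.2],
    [[0.76, -0.1, 0], 0, 0.2],
    [[0.75, -0.08, 0], 0, 0.2],
    [[0, 0, 0.9], 0, 0.2],
    [[0, 0, 0.9], 0, 0.2],
    [[0, 0, 0.9], 0, 0.2],
    [[0, 0, 0.9], 0, 0.2],
    [[0, 0, 0.9], 0, 0.2],
    [[0, 0, 0.9], 0, 0.2],
    [[0, 0, 0.9], 0, 0.2],
    [[0, 0, 0], 0, 0.2],
    [[0, 0, 0], 0, 0.2],
    [[0, 0, 0], 0, 0.2],
    [[0, 0, 0], 0, 0.2],
  ],
)

```text
t: 14.9
ee_pos: [391.4, 328.3, 33.1]
orientation: [2.222, 2.221, 0.004]
ft_force: [0.2, 0.1, -0.5]
width: 70.1
grasp_force: 0.0
```

```bash
python3 - <<'E'
from h import *
W=cams.get_image("wrist");S=cams.get_image("scene");D=cams.get_image("side")
out=np.zeros((600,800,3),np.uint8);f=lambda im,x,y,w,h,k: cv2.resize(im[y:y+h,x:x+w,::-1],(w*k,h*k),interpolation=cv2.INTER_CUBIC)
out[:320,:400]=f(S["image"],385,155,100,80,4);out[:320,400:800]=f(D["image"],310,270,100,80,4);out[325:595,:432]=cv2.resize(W["image"][:,:,::-1],(432,270))
cv2.imwrite("pics/c4.png",out)
E
```

```text
(no output)
```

View pics/c4.png

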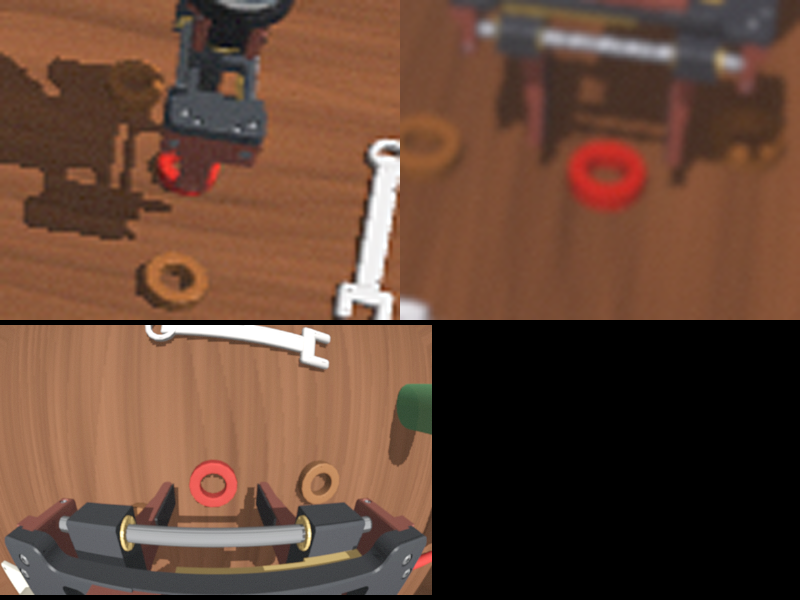

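The wrist view has the ring between the fingers at (315.6,235.6). I compute the residual offset.

```bash
python3 - <<'E'
from h import *
o=ctrl.get_obs();W=cams.get_image("wrist");im=W["image"].astype(int)
m=(im[:,:,0]-np.maximum(im[:,:,1],im[:,:,2])>85).astype(np.uint8)
m[:180]=0;m[300:]=0;m[:,:260]=0;m[:,370:]=0
k,_,st,ce=cv2.connectedComponentsWithStats(m);i=1+np.argmax(st[1:,4]);c=(st[i][0]+st[i][2]/2-.5,st[i][1]+st[i][3]/2-.5)
print(o["ee_pos"],st[i],c,ce[i],atz(wray(W,c,o),12),atz(wray(W,(315.6,235.6),o),12))
E
```

```text
[391.16024668 328.29934985  32.90217649] [ 280  200   72   70 3079] (np.float64(315.5), np.float64(234.5)) [315.95842806 234.97856447] [388.99795737 328.58150959  12.        ] [389.05840654 327.82280383  12.        ]
```

Call:
move_arm(
  steps=[
    [[0, -0.08, 0.5], 0, 0.2],
    [[0, 0, 0.5], 0, 0.2],
    [[0, 0, 0.14], 0, 0.2],
    [[0, 0, 0], 0, 0.2],
    [[0, 0, 0], 0, 0.3],
    [[0, 0, 0], 0, 0.5],
    [[0, 0, 0], 0, 0.6],
    [[0, 0, 0], 0, 0.7],
    [[0, 0, 0], 0, 0.7],
    [[0, 0, 0], 0, 0.7],
    [[0, 0, 0], 0, 0.7],
  ],
)

```text
t: 16.02
ee_pos: [388.7, 328.0, 3.5]
orientation: [2.221, 2.221, 0.001]
ft_force: [0.6, 0.0, 3.4]
width: 45.1
grasp_force: 30.0
```

Gripped. I lift and carry it to above the middle stud.

Call:
move_arm(
  steps=[
    [[0, 0, -0.8], 0, 0.7],
    [[0, 0, -1], 0, 0.7],
    [[0, 0, -1], 0, 0.7],
    [[0, 0, -1], 0, 0.7],
    [[0, 0, -1], 0, 0.7],
    [[0, 0, -1], 0, 0.7],
    [[0, 0, 0], 0, 0.7],
  ],
)

```text
t: 16.6
ee_pos: [390.5, 329.4, 152.4]
orientation: [2.221, 2.221, 0.011]
ft_force: [0.9, 0.8, -0.5]
width: 45.6
grasp_force: 30.0
```

Call:
move_arm(
  steps=[
    [[-0.95, 0.555, 0], 0, 0.7],
    [[-0.95, 0.555, 0], 0, 0.7],
    [[-0.95, 0.555, 0], 0, 0.7],
    [[-0.95, 0.555, 0], 0, 0.7],
    [[-0.95, 0.555, 0], 0, 0.7],
    [[-0.95, 0.555, 0], 0, 0.7],
    [[-0.95, 0.555, 0], 0, 0.7],
    [[-0.95, 0.555, 0], 0, 0.7],
    [[-0.95, 0.555, 0], 0, 0.7],
    [[-0.95, 0.555, 0], 0, 0.7],
    [[-0.95, 0.555, 0], 0, 0.7],
    [[-0.95, 0.555, 0], 0, 0.7],
    [[-0.95, 0.555, 0], 0, 0.7],
    [[-0.95, 0.555, 0], 0, 0.7],
    [[-0.94, 0.55, 0], 0, 0.7],
    [[0, 0, 0], 0, 0.7],
    [[0, 0, 0], 0, 0.7],
    [[0, 0, 0], 0, 0.7],
  ],
)

```text
t: 18.1
ee_pos: [595.4, -27.9, 147.1]
orientation: [-2.221, -2.22, 0.002]
ft_force: [0.0, -0.2, -0.3]
width: 45.4
grasp_force: 30.0
```

```bash
python3 - <<'E'
from h import *
o=ctrl.get_obs();print(np.round(o["ee_pos"],1),o["width"])
W=cams.get_image("wrist");S=cams.get_image("scene");D=cams.get_image("side")
out=np.zeros((600,800,3),np.uint8);f=lambda im,x,y,w,h,k: cv2.resize(im[y:y+h,x:x+w,::-1],(w*k,h*k),interpolation=cv2.INTER_CUBIC)
out[:240,:400]=f(S["image"],255,165,100,60,4);out[:240,400:800]=f(D["image"],260,160,100,60,4);out[250:600,:600]=f(W["image"],220,180,200,120,3)[:350]
cv2.imwrite("pics/c5.png",out)
for n,c in (("scene",S),("side",D)):
    im=c["image"].astype(int);m=(im[:,:,0]-np.maximum(im[:,:,1],im[:,:,2])>85).astype(np.uint8)
    m[:100]=0;m[240:]=0;m[:,:270]=0;m[:,340:]=0
    k,_,st,ce=cv2.connectedComponentsWithStats(m);print(n,[(st[i].tolist(),ce[i].round(1).tolist()) for i in range(1,k) if st[i][4]>15])
E
```

```text
[595.4 -27.9 147.1] 45.405239463254084
scene [([304, 194, 7, 13, 46], [307.3, 199.7])]
side [([301, 174, 15, 11, 142], [307.9, 178.9])]
```

View pics/c5.png

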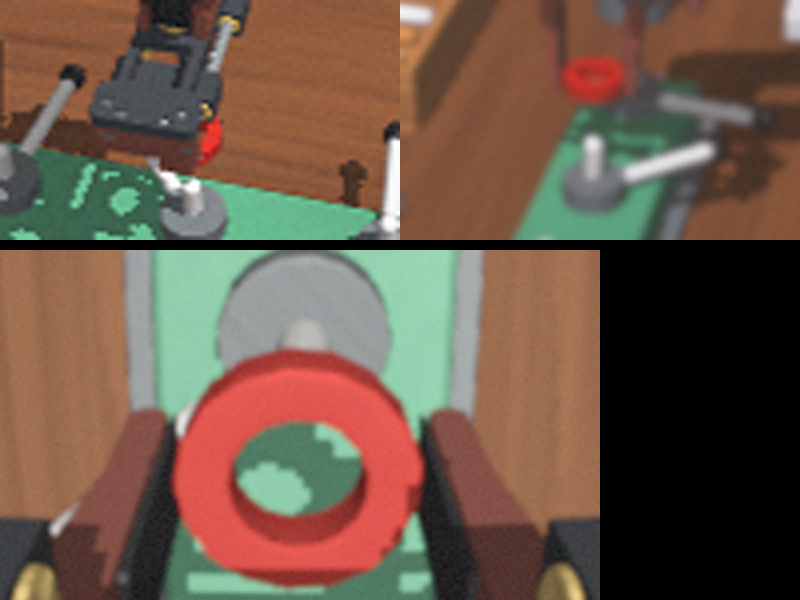

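The wrist view shows the hub centred near (321.2,209.3) and the ring top near (319.5,251.5). I work out the alignment.

```bash
python3 - <<'E'
from h import *
o=ctrl.get_obs();W=cams.get_image("wrist");S=cams.get_image("scene");D=cams.get_image("side");print(o["ee_pos"])
print("hub70",atz(wray(W,(321.2,209.3),o),70),"hub top edge",atz(wray(W,(321.2,180.7),o),70), "edges",atz(wray(W,(292.5,209),o),70),atz(wray(W,(349.8,209),o),70))
# hole in top face of ring: crop cols 232..366, rows ~422..(hidden) ; outer cols 173..423
print("ringtop",atz(wray(W,(319.3,251),o),157.6))
g=W["image"]; 
print("side stud top", atz(ray(D,(308.3,195.3)),100), "side ring", atz(ray(D,(308,179)),150.6))
E
```

```text
[595.70320871 -27.18748661 147.85597123]
hub70 [597.44923194 -27.62189822  70.        ] hub top edge [597.39590147  -3.86629473  70.        ] edges [574.03669804 -27.39659113  70.        ] [620.80491157 -27.36768916  70.        ]
ringtop [595.90749721 -24.37857816 157.6       ]
side stud top [594.71925506 -23.68880678 100.        ] side ring [596.63886815 -29.98993294 150.6       ]
```

Call:
move_arm(
  steps=[
    [[-0.04, 0.06, 0.4], 0, 0.7],
    [[0, 0, 0.5], 0, 0.7],
    [[0, 0, 0.4], 0, 0.7],
    [[0, 0, 0.3], 0, 0.7],
    [[0, 0, 0.3], 0, 0.7],
    [[0, 0, 0.1], 0, 0.7],
    [[0, 0, 0], 0, 0.7],
    [[0, 0, 0], 0, 0.7],
  ],
)

```text
t: 19.07
ee_pos: [598.0, -29.3, 98.0]
orientation: [-2.221, -2.221, 0.0]
ft_force: [-0.5, 0.3, 0.1]
width: 45.5
grasp_force: 30.0
```

Call:
move_arm(
  steps=[
    [[0.04, 0, 0.3], 0, 0.7],
    [[0, 0, 0.3], 0, 0.7],
    [[0, 0, 0.2], 0, 0.7],
    [[0, 0, 0], 0, 0.7],
    [[0, 0, 0], 0, 0.7],
  ],
)

```text
t: 19.48
ee_pos: [597.6, -28.2, 77.6]
orientation: [-2.221, -2.221, 0.001]
ft_force: [-0.1, 0.6, -0.1]
width: 45.1
grasp_force: 30.0
```

Call:
move_arm(
  steps=[
    [[0, 0, 0.08], 0, 0.7],
    [[0, 0, 0], 0, 0.6],
    [[0, 0, 0], 0, 0.5],
    [[0, 0, 0], 0, 0.4],
    [[0, 0, 0], 0, 0.3],
    [[0, 0, 0], 0, 0.25],
    [[0, 0, 0], 0, 0.25],
    [[0, 0, -0.4], 0, 0.25],
    [[0, 0, -0.8], 0, 0.25],
    [[0, 0, -0.9], 0, 0.25],
    [[0, 0, -0.9], 0, 0.25],
    [[-0.9, 0, -0.9], 0, 0.25],
    [[-0.9, 0, -0.5], 0, 0.25],
    [[-0.9, 0, 0], 0, 0.25],
    [[0, 0, 0], 0, 0.25],
    [[0, 0, 0], 0, 0.25],
  ],
)

```text
t: 20.82
ee_pos: [597.9, -96.4, 186.9]
orientation: [2.223, 2.219, 0.001]
ft_force: [0.6, 0.3, -0.6]
width: 66.0
grasp_force: 0.0
```

```bash
python3 - <<'E'
from h import *
o=ctrl.get_obs();print(np.round(o["ee_pos"],1),o["width"])
W=cams.get_image("wrist");S=cams.get_image("scene");D=cams.get_image("side")
out=np.zeros((600,800,3),np.uint8);f=lambda im,x,y,w,h,k: cv2.resize(im[y:y+h,x:x+w,::-1],(w*k,h*k),interpolation=cv2.INTER_CUBIC)
out[:240,:400]=f(S["image"],255,165,100,60,4);out[:240,400:800]=f(D["image"],260,160,100,60,4);out[250:600,:560]=cv2.resize(W["image"][:,:,::-1],(560,350))
cv2.imwrite("pics/c6.png",out)
E
```

```text
[597.9 -96.4 186.9] 65.95658420230649
```

View pics/c6.png

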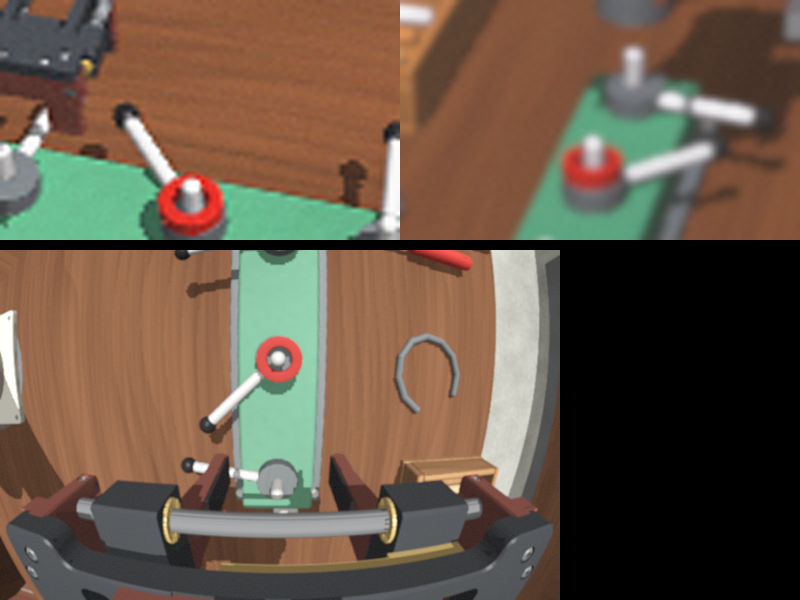

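The ring lies flat and concentric on the middle hub (wrist crop (279,359)), the handle is still swung, and the gripper is clear of everything.

```bash
python3 -c "
from workcell import ctrl
print(ctrl.close_job())"
```

```text
the job is handed in; nothing more can be done
None
```

I handed the job in at about 21 s: the left and right screws held at about 9 N, the loose middle handle is swung roughly 35–40°, and the red ring lies flat over the middle stud (the hand-in call returned no verdict).

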